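Shut the filter drawer and lock it with its pin

ROBOT

A 6-joint arm with a two-finger parallel gripper is mounted at the origin on the work surface. World frame = base frame: x ahead of the robot, y to its left, z up, the work surface at z = 0. Lengths are in mm, angles in rad, forces in N, time in s.
With the tool pointing down it reaches from about 275 to 1000 mm from the base axis. Payload 8.4 kg.
Tool frame: the origin (TCP) lies between the finger pads; the fingertips stand 17 mm ahead of it and the grasp point (between the pads) lies 2 mm behind it; z points along the fingers, y is the line along which they close (so a half turn about z gives the same grasp; the last joint's range is limited). The gripper opens to 85 mm and grips with 20 to 120 N. Pads are 22 mm wide; open, the fingers measure 114 mm over their backs; the gripper's body (76 mm by 85 mm) begins 54 mm behind the grasp point. The pads swing forward as they close: fully open they stand 13 mm farther back than shut.
Start: joints at [-1.219, 0.353, 1.633, -0, 1.155, -0.002], TCP at [216.539, -586.292, 248.281] pointing down, gripper open.
Joint ranges: [-2.63, 2.63], [-0.92, 2.1], [0.06, 2.66], [-1.3, 4.44], [0, 2.69], [-3.02, 3.02]. Speed limits (rad/s): [2.22, 2.22, 2.79, 3.14, 3.14, 3.14].

INTERFACE

Orientations are given as [roll, pitch, yaw] about the fixed x, y, z axes, in that order (R = Rz(yaw) Ry(pitch) Rx(roll)).
In Python, from rig import sense, grab_frame, sign_off gives the robot as it stands. The module is installed in compiled form; this text tells all that it offers.
- The arm moves only by the tool send_rows, never from a script. Its argument "moves" is a list that holds one entry, the list of rows, each a list of 7 numbers: the shift along the world's x, y, z in m, then the turn, a rotation vector about the world's x, y, z in rad, then the opening, from -1 (shut) to 1 (fully open). In form: [[[dx, dy, dz, rx, ry, rz, jaw], ...]]. A call has 1 to 10 rows; each row shifts and turns the commanded pose from where the row before left it; what a row does not reach is not made up. A row lasts 1/10 s, in which the tool goes at most 50 mm and 8.59 degrees, less where a joint would pass 70% of its speed; a pose out of reach is approached as far as the arm can. A call with a gripper value outside its range is refused whole. The fingers move at their own pace and stop on an object; "grip_force" is the grip in N (left out, the last holds). Time passes only in rows, so rows that do not move let the fingers close. It gives the time, the measured TCP pose, the force, the opening and the grip force at its end, in the units of the state.
- sense(): the state, without advancing time (a new reading comes with each control period).
- grab_frame(name): name is "side" or "top" or "wrist"; returns a dict with "img" (420x560x3 uint8, red, green, blue), "mtx" (3x3 intrinsics, pixels), "dist" ([k1, k2, p1, p2, k3] as OpenCV has them; the pictures are not rectified), "rvec" (rotation vector, rad) and "tvec" (3), from world to camera coordinates, as OpenCV has them; the wrist camera has in their place "T_tool_cam" (4x4, takes a point from camera to tool coordinates, whose origin is the TCP and whose axes are the flange's). Camera axes: x right, y down, z forward; pixel columns grow to the right and rows downward; lengths in mm; the calibration is good to about 2 mm. A picture is of the moment at which its call begins: read the wrist's pose just before it. There is no depth.
- sign_off(): hands the job in; it is judged then, once.
The state is a dict: "clock": time; "qpos": joint angles; "qvel": joint speeds; "joint_efforts": joint torques, N m; "eef_pos": TCP position; "tcp_rot": TCP orientation; "contact_force": force on the tool from outside, world axes, zero at the start; "wrist_torque": the same for the moment, N m; "opening": opening from 0.0 (shut) to 1.0 (fully open); "grasp_force": force on a finger pad.
Only numpy, scipy, OpenCV 4.12 (cv2) and the standard library are available. Lean on these libraries where they do the work, as an engineer would, in place of code of your own. Each camera call takes 0.05 s, during which the arm holds its last target. There are 200 camera calls.

TASK

Push the open filter drawer home, without slamming it, until it has gone over its spring catch and is fully shut. Then take the headed pin out of its wooden block and put it down through the holes of the fork on top of the drawer unit and of the drawer's lug, until its collar rests on the fork, and let go. Leave the carton, the can and the red bin where they are.

Things in the scene. Friction and masses are not known exactly. Their poses are not given: they have to be found in the camera images.
- cabinet: Grey steel drawer unit fixed to the bench, 130 mm high, 260 wide (y), 296 deep (x), one full-width drawer. Origin on the bench below the middle of the shut drawer's face; x points into the unit (closing), z up. On top, front right: a steel fork, two level prongs 50 x 50 x 8 one above the other (heights 155 to 163, 175 to 183) with 18 mm holes in line; a web as high at x 67 to 79.
- drawer (a joint): How far the drawer is out, in m: 0 fully shut at its stop, 0.15 fully out. It slides easily (about 2 N) until about 23 mm from shut, where a spring catch resists with up to about 16 N; past 9 mm the catch pulls the drawer in and holds it at 0.
- drawer_face (a point): Point on the drawer: middle of the top edge (130 mm above the bench) of the flat front panel's outer face; axes as the cabinet's, push along +x. Panel 260 wide, 12 to 130 above the bench. A 120 mm bar handle stands 35 off it at height 45. The lug's post (40 wide, up to 172 high) stands at y = -80: push at y = 0 or more to keep the gripper's body clear of lug and fork.
- lug_hole (a point): Centre, at the top surface (172 mm above the bench), of the 18 mm hole in the drawer's lug: a level steel tongue 7 thick, 40 wide, fixed to the drawer front, sliding between the fork's prongs as the drawer shuts. Moves with the drawer; in line with fork_hole when shut.
- fork_hole (a point): Centre of the 18 mm hole at the top surface of the fork's upper prong (183 mm above the bench), fixed on the cabinet, 42 behind the shut drawer's face and 80 to the right of its middle. Hole axis upright.
- pin: Loose steel headed pin, 91 mm long, 0.13 kg, upright in its block. Origin on its axis at the collar's underside, z up to the knob. Shank 14 diameter, z = 0 down to -46, the last 12 tapering to 6; collar 38 diameter, z = 0 to 5; round knob to grip, 26 diameter, z = 5 to 45.
- pin_block: Wooden block 80 x 80 x 55 mm high, fixed to the bench, origin below its centre on the bench; an upright 18 mm hole in the middle holds the pin, the pin's collar resting on the block's top at height 55.
- carton: Bystander: filter carton 76 x 76 x 92 mm high, origin at the centre of its underside.
- can: Bystander: round can 74 diameter, 115 mm high, origin at the centre of its underside.
- bin: Bystander: open red bin 120 x 100 x 60 mm high, origin at the centre of its underside.
Mind the look-alikes: they are no part of the job. Of the things that look like the pin, the smallest one is meant.

How it is judged:
By the outcome, as a careful person would: the job done as asked, in the order asked, and still so for the second after the job is handed in, with the robot touching nothing.
It also fails if it takes over 58 s, if anything falls off the work surface, if the arm or the gripper's body presses on something with over 40 N, if the wrist force passes 120 N, or if a joint passes its speed limit or range.

## Working session

There is one attempt and no reset: what is moved stays moved. The work goes in short steps, Python scripts to look and compute and a tool call to move; the robot and the scene stay as the last step left them, time stands still between calls to the robot, and variables do not carry over. Pictures are saved under pics/ and viewed, at most 10 in all, crops included, and the job is handed in when it is done.

Besides the shell and the picture viewer there is one more tool, called as name([rows], argument=value, ...), one row to a line, values as JSON. send_rows: Moves the arm, as the interface text tells. Its arguments: {"type":"object","properties":{"moves":{"type":"array"},"grip_force":{"type":"number"}},"required":["moves"]}

```bash
mkdir -p pics; cat > h.py <<'E'
import numpy as np,cv2,json
from rig import sense,grab_frame,sign_off
def snap(n,f):
    s=sense(); d=grab_frame(n); cv2.imwrite(f'pics/{f}.png',d['img'][:,:,::-1]); d['s']=s
    np.save(f'pics/{f}.npy',d,allow_pickle=True); return d
def load(f): return np.load(f'pics/{f}.npy',allow_pickle=True).item()
def cam(d):
    if d.get('rvec') is not None:
        R=cv2.Rodrigues(np.array(d['rvec'],float))[0]; return R.T,-R.T@np.array(d['tvec'],float).ravel()
    from scipy.spatial.transform import Rotation as Ro
    T=np.eye(4);T[:3,:3]=Ro.from_euler('xyz',d['s']['tcp_rot']).as_matrix();T[:3,3]=d['s']['eef_pos']
    T=T@d['T_tool_cam']; return T[:3,:3],T[:3,3]
def ray(d,uv):
    p=cv2.undistortPoints(np.array([[uv]],float),d['mtx'],d['dist'])[0,0]
    R,c=cam(d); return c,R@np.array([p[0],p[1],1])
def onz(d,uv,z):
    c,r=ray(d,uv); return c+r*(z-c[2])/r[2]
def proj(d,P):
    R,c=cam(d); Rw=R.T; return cv2.projectPoints(np.array(P,float).reshape(-1,3),cv2.Rodrigues(Rw)[0],-Rw@c,d['mtx'],d['dist'])[0].reshape(-1,2)
E
python3 - <<'E'
from h import *
print(sense())
a=snap('top','top0');b=snap('side','side0')
for d in (a,b): print(cam(d)[1], d['mtx'][0,0])
E
```

```text
{'clock': 0.0, 'qpos': array([-1.21937804e+00,  3.53642741e-01,  1.63412441e+00, -3.51730883e-05,
        1.15518958e+00, -2.39905362e-03]), 'qvel': array([-0.00077026, -0.00039692,  0.00067905,  0.00111863,  0.00114647,
       -0.00044786]), 'joint_efforts': array([ 8.27227541e-04, -6.05242181e+01, -3.42076993e+01, -4.56308680e-05,
        9.58556804e-03,  2.46611427e-05]), 'eef_pos': array([ 216.38887833, -585.87277908,  247.56920023]), 'tcp_rot': array([-3.14022850e+00,  2.88868760e-05,  3.53831584e-01]), 'contact_force': array([-0.24372855, -0.94650176, -0.29682213]), 'wrist_torque': array([ 0.00792588, -0.01193207,  0.04215478]), 'grasp_force': 0.0, 'opening': 1.0014900625708698}
[ 424.11850206   70.48975701 1236.86192748] 387.5631334014661
[108.01965363 988.57344339 920.52931689] 525.6569680449113
```

View pics/top0.png

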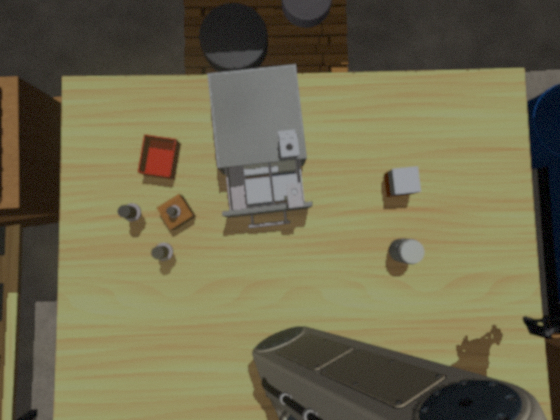

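View pics/side0.png

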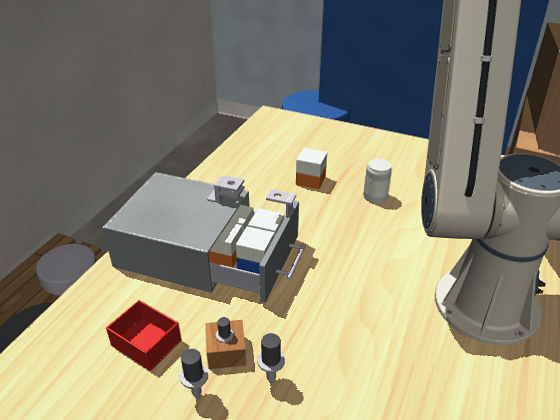

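Top view: the cabinet is at (257,120), the fork hole near (289,147), the lug near (294,188) and the drawer front edge runs (223,213) to (312,205). The red bin is at (160,157), the carton at (403,182) and the can at (408,252). There are three pin-like things: (130,212) and (162,252), both large and free-standing, and (175,212), small and in the wooden block. The one in the block fits. I'll enlarge to confirm.

```bash
python3 - <<'E'
from h import *
a=load('top0');b=load('side0')
A=cv2.resize(a['img'][120:270,100:330],None,fx=3.4,fy=3.4,interpolation=cv2.INTER_CUBIC)[:,:,::-1]
B=cv2.resize(b['img'][160:400,100:320],None,fx=2.45,fy=2.45,interpolation=cv2.INTER_CUBIC)[:,:,::-1]
cv2.imwrite('pics/c1.png',A);cv2.imwrite('pics/c2.png',B);print(A.shape,B.shape)
print('fork',onz(a,(289,147),183),'lug',onz(a,(294,190),172),'knob',onz(a,(175,212),95))
print('edge',onz(a,(223,213),130),onz(a,(312,205),130))
E
```

```text
(510, 782, 3) (588, 539, 3)
fork [662.33996555  29.0045045  183.        ] lug [544.09572481  17.63098939 172.        ] knob [495.10697826 364.99112572  95.        ]
edge [487.08930066 219.86436705 130.        ] [504.51386092 -34.95361639 130.        ]
```

View pics/c1.png

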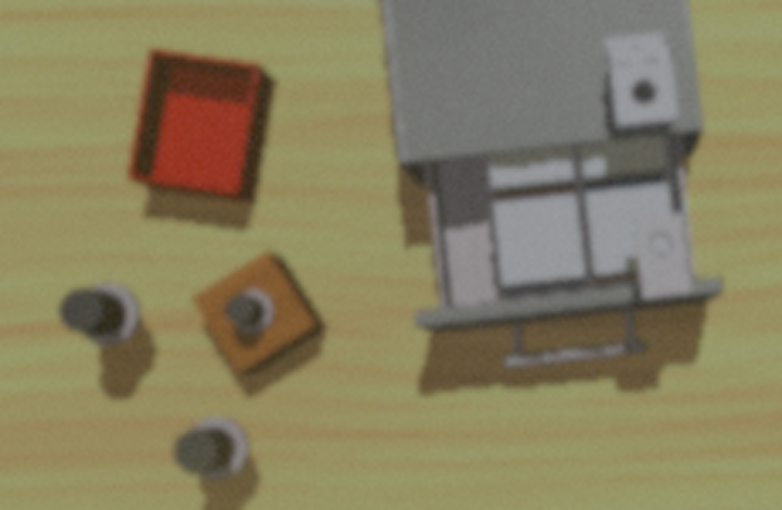

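View pics/c2.png

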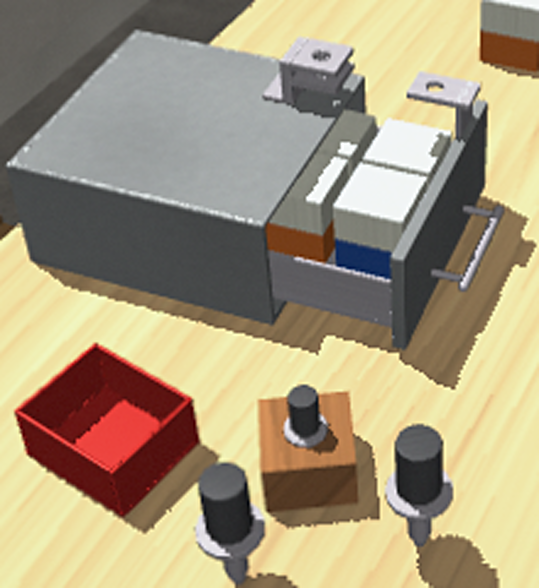

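The crops confirm it. The pin in the block at top (174,212), side (224,325) is clearly smaller than the two free-standing ones, so it is the one meant. The lug hole is at top (294.4,191.8), side (277.6,195.5); the fork hole is at top (289.7,146.8), side (231,182.9).

```bash
cat >> h.py <<'E'
def tri(obs):
    A=np.zeros((3,3));B=np.zeros(3)
    for d,uv in obs:
        c,r=ray(d,uv); r=r/np.linalg.norm(r); M=np.eye(3)-np.outer(r,r); A+=M;B+=M@c
    return np.linalg.solve(A,B)
E
python3 - <<'E'
from h import *
np.set_printoptions(precision=1,suppress=True)
a=load('top0');b=load('side0')
print('fork',tri([(a,(289.7,146.8)),(b,(231,182.9))]),onz(a,(289.7,146.8),183),onz(b,(231,182.9),183))
print('lug',tri([(a,(294.4,191.8)),(b,(277.6,195.5))]),onz(a,(294.4,191.8),172),onz(b,(277.6,195.5),172))
f=lambda p:(p[0]/3.4+100,p[1]/3.4+120); g=lambda p:(p[0]/2.45+100,p[1]/2.45+160)
for n,p,q in (('pin',(244,313),(304,393)),('big1',(80,309),(224,476)),('big2',(198,451),(418,437))): print(n,tri([(a,f(p)),(b,g(q))]))
print('pin@100',onz(a,f((244,313)),100),onz(b,g((304,393)),100))
print('edge side',onz(b,g((398,250)),130),onz(b,g((486,102)),130), 'top',onz(a,f((417,324)),130),onz(a,f((721,291)),130))
E
```

```text
fork [663.6  26.7 177.9] [662.9  27.1 183. ] [659.4  33.2 183. ]
lug [539.1  16.3 168.7] [539.1  16.7 172. ] [536.8  20.6 172. ]
pin [496.4 374.1  98.6]
big1 [497.9 498.5 134.1]
big2 [379.8 402.4 132.3]
pin@100 [494.8 373.1 100. ] [497.3 375.6 100. ]
edge side [487.1 213.4 130. ] [501.3 -31.  130. ] top [480.6 220.9 130. ] [502.8 -35.1 130. ]
```

send_rows([
  [[0.02,0.05,0,0,0,-0.06,-1],[0.02,0.05,0,0,0,-0.06,-1],[0.02,0.05,0,0,0,-0.06,-1],[0.02,0.05,0,0,0,-0.05,-1],[0.02,0.05,0,0,0,-0.05,-1],[0.02,0.05,0,0,0,0,-1],[0.02,0.05,0,0,0,0,-1],[0.02,0.05,0,0,0,0,-1],[0.02,0.05,0,0,0,0,-1],[0,0.05,0,0,0,0,-1]],
])

```text
clock: 1.1
eef_pos: [385.3, -116.8, 248.6]
tcp_rot: [3.141, -0.002, 0.074]
contact_force: [-0.1, -0.0, 0.1]
opening: 0.001
grasp_force: 0.0
```

send_rows([
  [[0.01,0.05,0,0,0,0,-1],[0.01,0.05,0,0,0,0,-1],[0.01,0.05,0,0,0,0,-1],[0,0.05,0,0,0,0,-1],[0,0,-0.05,0,0,0,-1],[0,0,-0.05,0,0,0,-1],[0,0,-0.046,0,0,0,-1],[0,0,0,0,0,0,-1],[0,0,0,0,0,0,-1]],
])

```text
clock: 2.0
eef_pos: [412.7, 78.5, 102.5]
tcp_rot: [3.141, 0.003, 0.074]
contact_force: [0.7, 0.5, -0.4]
opening: -0.002
grasp_force: 0.0
```

send_rows([
  [[0,0.035,0,0,0,0,-1],[0.025,0,0,0,0,0,-1],[0.02,0,0,0,0,0,-1],[0.01,0,0,0,0,0,-1],[0.005,0,0,0,0,0,-1],[0.005,0,0,0,0,0,-1],[0.005,0,0,0,0,0,-1],[0.005,0,0,0,0,0,-1],[0.005,0,0,0,0,0,-1]],
])

```text
clock: 2.9
eef_pos: [493.0, 113.5, 102.2]
tcp_rot: [3.142, 0.001, 0.074]
contact_force: [-1.4, 0.1, 0.6]
opening: 0.003
grasp_force: 0.0
```

send_rows([
  [[0.006,0.0005,0,0,0,0,-1],[0.006,0.0005,0,0,0,0,-1],[0.006,0.0005,0,0,0,0,-1],[0.006,0.0005,0,0,0,0,-1],[0.006,0.0005,0,0,0,0,-1],[0.006,0.0005,0,0,0,0,-1],[0.006,0.0005,0,0,0,0,-1],[0.006,0.0005,0,0,0,0,-1],[0.006,0.0005,0,0,0,0,-1],[0.006,0.0005,0,0,0,0,-1]],
])

```text
clock: 3.9
eef_pos: [553.6, 118.7, 102.3]
tcp_rot: [3.142, 0.0, 0.074]
contact_force: [-2.1, 1.0, 0.0]
opening: 0.001
grasp_force: 0.0
```

```bash
python3 - <<'E'
from h import *
a=snap('top','top1');b=snap('side','side1')
A=cv2.resize(a['img'][120:230,200:330],None,fx=4,fy=4,interpolation=cv2.INTER_CUBIC)[:,:,::-1]
B=cv2.resize(b['img'][150:290,170:320],None,fx=3.1428,fy=3.1428,interpolation=cv2.INTER_CUBIC)[:,:,::-1]
B=B[:440,:280*3]
C=np.zeros((440,800,3),np.uint8)
A=A[:, -320:]; C[:,:A.shape[1]]=A; C[:B.shape[0],320:320+B.shape[1]]=B[:, :480]
cv2.imwrite('pics/c3.png',C); print(a['s']['eef_pos'],a['s']['contact_force'])
E
```

```text
[553.56680844 118.65580282 102.25666228] [-2.13194651  0.99267963  0.02608808]
```

View pics/c3.png

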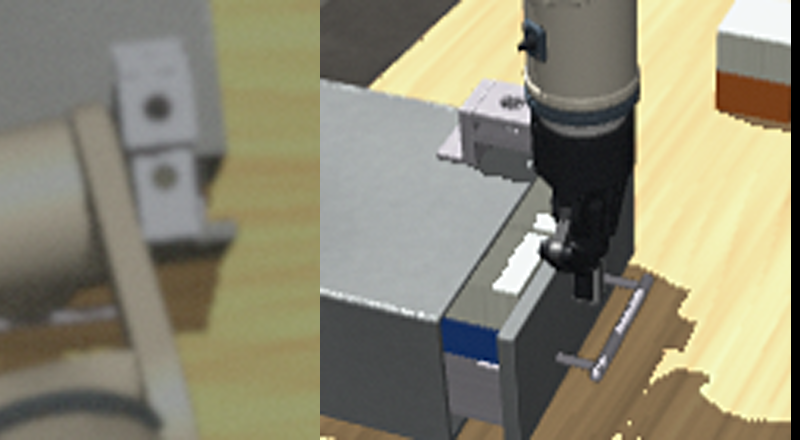

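The composite shows the drawer being pushed. In top view the lug hole is at (291.3,164.3) and the fork hole at (289.5,146.8), so the drawer is still partly out.

```bash
python3 - <<'E'
from h import *
a=load('top1'); l=onz(a,(291.3,164.3),172);f=onz(a,(289.5,146.8),183); print(l,f,np.hypot(*(f-l)[:2]))
E
```

```text
[616.01922357  23.34464885 172.        ] [662.87050478  27.61240269 183.        ] 47.04525772149375
```

send_rows([
  [[0.005,0.0004,0,0,0,0,-1],[0.005,0.0004,0,0,0,0,-1],[0.005,0.0004,0,0,0,0,-1],[0.004,0.0003,0,0,0,0,-1],[0.003,0.0002,0,0,0,0,-1],[0.003,0.0002,0,0,0,0,-1],[0.003,0.0002,0,0,0,0,-1],[0.002,0.0002,0,0,0,0,-1],[0.002,0.0002,0,0,0,0,-1],[0.002,0.0002,0,0,0,0,-1]],
])

```text
clock: 5.0
eef_pos: [582.4, 120.6, 100.7]
tcp_rot: [3.141, 0.01, 0.074]
contact_force: [-13.2, -1.4, -0.6]
opening: 0.003
grasp_force: 0.0
```

send_rows([
  [[0.002,0.0002,0,0,0,0,-1],[0.002,0.0002,0,0,0,0,-1],[0.002,0.0002,0,0,0,0,-1]],
])

```text
clock: 5.3
eef_pos: [591.4, 121.5, 101.3]
tcp_rot: [3.141, 0.004, 0.074]
contact_force: [-3.9, -0.9, -2.4]
opening: 0.003
grasp_force: 0.0
```

send_rows([
  [[0.0015,0.0001,0,0,0,0,-1],[0.0015,0.0001,0,0,0,0,-1],[0.0015,0.0001,0,0,0,0,-1],[0.0015,0.0001,0,0,0,0,-1]],
])

```text
clock: 5.7
eef_pos: [599.5, 122.4, 102.6]
tcp_rot: [-3.141, -0.0, 0.074]
contact_force: [-4.8, 0.5, 2.2]
opening: -0.001
grasp_force: 0.0
```

send_rows([
  [[0.001,0.0001,0,0,0,0,-1],[0.001,0.0001,0,0,0,0,-1],[0.001,0.0001,0,0,0,0,-1],[0.001,0.0001,0,0,0,0,-1]],
])

```text
clock: 6.1
eef_pos: [599.4, 122.3, 101.4]
tcp_rot: [3.141, 0.008, 0.074]
contact_force: [-15.4, -1.6, 7.3]
opening: -0.003
grasp_force: 0.0
```

send_rows([
  [[-0.01,0,0,0,0,0,-1],[-0.03,0,0,0,0,0,-1],[-0.04,0.01,0.02,0,0,0,-1],[0,0.03,0.04,0,0,0,-1],[0,0.04,0.03,0,0,0,0.5],[-0.01,0.045,0.02,0,0,0,1],[-0.01,0.045,0.02,0,0,0,1],[-0.01,0.045,0.01,0,0,0,1],[0,0.037,0,0,0,0,1],[0,0,0,0,0,0,1]],
])

```text
clock: 7.1
eef_pos: [493.1, 378.8, 242.9]
tcp_rot: [-3.139, -0.003, 0.077]
contact_force: [0.3, -0.7, 0.1]
opening: 0.991
grasp_force: 0.0
```

send_rows([
  [[0,0,0,0,0,0,1],[0,0,0,0,0,0,1]],
])

```text
clock: 7.3
eef_pos: [493.1, 373.2, 241.8]
tcp_rot: [3.141, 0.0, 0.073]
contact_force: [-0.1, 0.2, -0.6]
opening: 1.003
grasp_force: 0.0
```

```bash
python3 - <<'E'
from h import *
np.set_printoptions(precision=2,suppress=True)
w=snap('wrist','w1');a=snap('top','top2');b=snap('side','side2')
print(w['s']['eef_pos'],w['s']['tcp_rot'],w['T_tool_cam'],w['mtx'][0,0]); print(proj(w,[[495.5,374,100],[495.5,374,60]]))
A=cv2.resize(b['img'][160:280,130:290],None,fx=2.5,fy=2.5)[:,:,::-1]
W=cv2.resize(w['img'],(400,300))[:,:,::-1]
cv2.imwrite('pics/c4.png',np.hstack([A,W]))
E
```

```text
[493.11 373.22 241.75] [3.14 0.   0.07] [[   0.     -0.96   -0.29   74.54]
 [   1.     -0.      0.     -0.96]
 [  -0.     -0.29    0.96 -125.31]
 [   0.      0.      0.      1.  ]] 374.977471175631
[[278.54 192.44]
 [278.46 180.  ]]
```

View pics/c4.png

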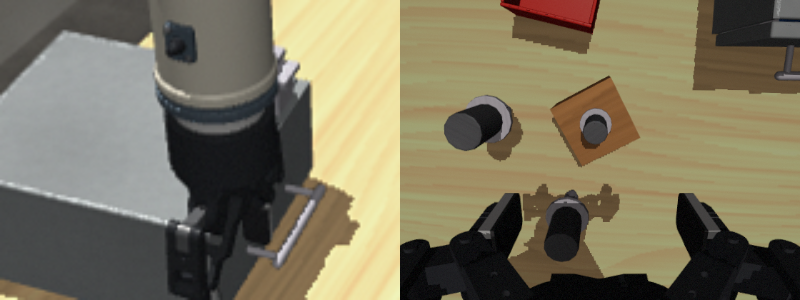

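The wrist view shows the block pin at about (273,182) in full-frame pixels, with the big look-alikes at about (115,170) and (235,320). The drawer appears shut in the side view. I'll refine the pin centre from the knob's dark blob and check the fork and lug positions in the new top view.

```bash
python3 - <<'E'
from h import *
np.set_printoptions(precision=1,suppress=True)
w=load('w1'); x0,y0=205,100
I=w['img'][100:240,205:340]
hsv=cv2.cvtColor(I,cv2.COLOR_RGB2HSV)
k=((hsv[...,2]<80)&(hsv[...,1]<70)).astype(np.uint8); c=((hsv[...,2]>110)&(hsv[...,1]<50)).astype(np.uint8)
for n,m in (('dark',k),('light',c)):
    N,L,S,C=cv2.connectedComponentsWithStats(m)
    for i in range(1,N):
        if S[i,4]>25: print(n,S[i],C[i]+[x0,y0])
cc=np.argwhere(k|c)
P=[495.5,374]
print(proj(w,[[*P,100],[*P,80],[*P,60],[P[0],P[1]+19,60],[P[0],P[1]-19,60],[P[0]+19,P[1],60]]))
cv2.imwrite('pics/c5.png',cv2.resize(I[40:120,20:110],None,fx=6,fy=6,interpolation=cv2.INTER_CUBIC)[:,:,::-1])
E
```

```text
dark [  50   60   36   42 1144] [273.1 180.8]
light [ 47  52  44  35 527] [274.  164.4]
[[278.5 192.4]
 [278.5 185.8]
 [278.5 180. ]
 [255.9 178.4]
 [301.  181.6]
 [280.2 157.6]]
```

View pics/c5.png

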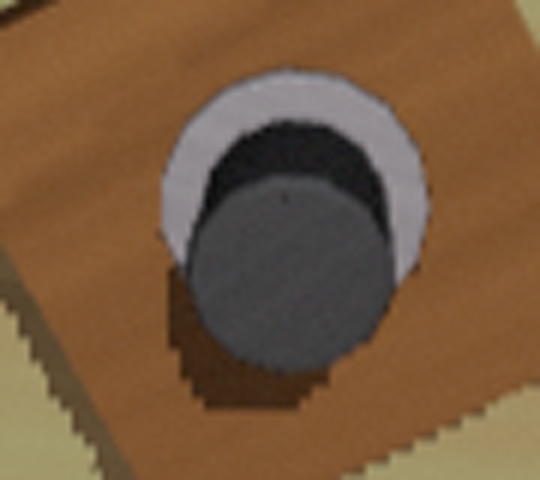

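The enlarged crop shows the knob top disc centred at (292,273), which is full px (273.7,185.5). The collar disc centre is at (295,202), full px (274.2,173.7).

```bash
python3 - <<'E'
from h import *
w=load('w1'); print(onz(w,(273.7,185.5),100),onz(w,(274.2,173.7),60))
E
```

```text
[500.49270722 377.92371911 100.        ] [500.62712849 377.94700565  60.        ]
```

send_rows([
  [[0.007,0.0047,0,0,0,0,1],[0,0,-0.04,0,0,0,1],[0,0,-0.04,0,0,0,1],[0,0,-0.035,0,0,0,1],[0,0,-0.025,0,0,0,1],[0,0,-0.018,0,0,0,1],[0,0,0,0,0,0,1],[0,0,0,0,0,0,1]],
])

```text
clock: 8.25
eef_pos: [500.8, 378.9, 84.3]
tcp_rot: [3.142, 0.0, 0.073]
contact_force: [-0.6, -0.2, -0.5]
opening: 1.0
grasp_force: 0.0
```

send_rows([
  [[0,0,0,0,0,0,-0.2],[0,0,0,0,0,0,-0.5],[0,0,0,0,0,0,-0.8],[0,0,0,0,0,0,-0.8],[0,0,0,0,0,0,-0.8],[0,0,0,0,0,0,-0.8]],
], grip_force=40)

```text
clock: 8.85
eef_pos: [500.4, 379.1, 84.8]
tcp_rot: [-3.141, -0.001, 0.074]
contact_force: [-0.6, -1.9, 5.9]
opening: 0.289
grasp_force: 39.0
```

send_rows([
  [[0,0,0.02,0,0,0,-0.8],[0,0,0.04,0,0,0,-0.8],[0,0,0.05,0,0,0,-0.8],[0,0,0.05,0,0,0,-0.8],[0,0,0.055,0,0,0,-0.8],[0.01,-0.03,0,0,0,0,-0.8],[0.02,-0.045,0,0,0,0,-0.8],[0.02,-0.045,0,0,0,0,-0.8],[0.02,-0.045,0,0,0,0,-0.8],[0.02,-0.045,0,0,0,0,-0.8]],
])

```text
clock: 9.85
eef_pos: [590.4, 167.2, 294.1]
tcp_rot: [-3.142, 0.0, 0.074]
contact_force: [1.2, 0.6, -1.4]
opening: 0.292
grasp_force: 39.8
```

send_rows([
  [[0.01,-0.045,0,0,0,0,-0.8],[0.01,-0.045,0,0,0,0,-0.8],[0,-0.035,0,0,0,0,-0.8],[0,-0.015,0,0,0,0,-0.8],[0,0,0,0,0,0,-0.8],[0,0,0,0,0,0,-0.8],[0,0,0,0,0,0,-0.8]],
])

```text
clock: 10.55
eef_pos: [610.1, 30.4, 294.1]
tcp_rot: [-3.141, -0.0, 0.075]
contact_force: [0.1, 0.4, -1.2]
opening: 0.291
grasp_force: 39.9
```

```bash
python3 - <<'E'
from h import *
w=snap('wrist','w2')
print(w['s']['eef_pos'],w['s']['tcp_rot'],w['s']['opening'],w['s']['grasp_force']); print(proj(w,[[662.5,28,183]]))
E
```

```text
[610.10511123  30.39169563 294.06831245] [-3.14102432e+00 -1.65832360e-05  7.49543126e-02] 0.29059099455582654 39.86847639083862
[[289.96450806 128.32815851]]
```

View pics/w2.png

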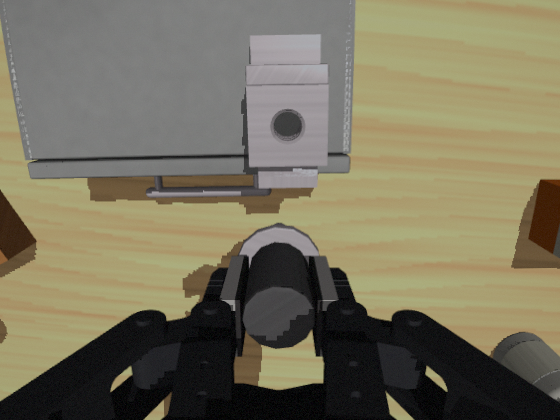

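The wrist view shows the pin held with its collar spanning columns 238 to 320. The fork hole is at about (288,125). The lug's tongue is under the fork, with its post at (287,178).

```bash
python3 - <<'E'
from h import *
np.set_printoptions(precision=2,suppress=True)
w=load('w2'); g=cv2.cvtColor(w['img'],cv2.COLOR_RGB2GRAY)
G=g[95:155,255:325]; m=(G<105).astype(np.uint8)
cs,_=cv2.findContours(m,cv2.RETR_EXTERNAL,cv2.CHAIN_APPROX_NONE)
for c in cs:
    if cv2.contourArea(c)>150:
        e=cv2.fitEllipse(c); uv=np.array(e[0])+[255,95]; print(e,uv,onz(w,uv,183),'dia',np.linalg.norm(onz(w,uv+[e[1][0]/2,0],183)-onz(w,uv-[e[1][0]/2,0],183)))
# held collar circle: edge columns at several rows, top
z=w['s']['eef_pos'][2]-29.8+5
pts=[]
H=g
for r in range(226,256,3):
    row=H[r].astype(int); bright=np.where((row[225:335]>120))[0]+225
    hsv=cv2.cvtColor(w['img'][r:r+1],cv2.COLOR_RGB2HSV)[0]
    s=[u for u in bright if hsv[u,1]<45]
    if s: print(r,min(s),max(s)); pts+= [onz(w,(min(s),r),z)[:2],onz(w,(max(s),r),z)[:2]]
pts=np.array(pts); A=np.c_[2*pts,np.ones(len(pts))]; x=np.linalg.lstsq(A,(pts**2).sum(1),rcond=None)[0]
print('collar',x[:2],'R',np.sqrt(x[2]+x[0]**2+x[1]**2), 'minus tcp',x[:2]-w['s']['eef_pos'][:2])
E
```

```text
((32.19911575317383, 29.211101531982422), (28.38388442993164, 30.575149536132812), 165.45925903320312) [287.2  124.21] [664.89  29.92 183.  ] dia 17.607466377886073
229 268 293
232 258 298
235 254 303
238 251 308
241 247 310
244 244 312
247 243 314
250 241 316
253 240 318
collar [610.77  31.22] R 17.906844982201477 minus tcp [0.66 0.83]
```

send_rows([
  [[0.025,-0.001,0,0,0,0,-0.8],[0.02,0,0,0,0,0,-0.8],[0.0094,0,0,0,0,0,-0.8],[0,0,0,0,0,0,-0.8],[0,0,-0.01,0,0,0,-0.8],[0,0,-0.01,0,0,0,-0.8],[0,0,-0.008,0,0,0,-0.8],[0,0,0,0,0,0,-0.8],[0,0,0,0,0,0,-0.8]],
])

```text
clock: 11.5
eef_pos: [664.3, 27.9, 265.8]
tcp_rot: [-3.142, 0.001, 0.074]
contact_force: [-0.2, -0.5, -0.7]
opening: 0.292
grasp_force: 39.9
```

```bash
python3 - <<'E'
from h import *
s=sense();print(s['eef_pos'],s['contact_force'])
snap('wrist','w3');b=snap('side','side3')
cv2.imwrite('pics/c6.png',cv2.resize(b['img'][130:230,190:290],None,fx=6,fy=6,interpolation=cv2.INTER_CUBIC)[:,:,::-1])
E
```

```text
[664.27264629  27.89979321 265.82115429] [-0.2476539  -0.52730828 -0.67625948]
```

View pics/c6.png

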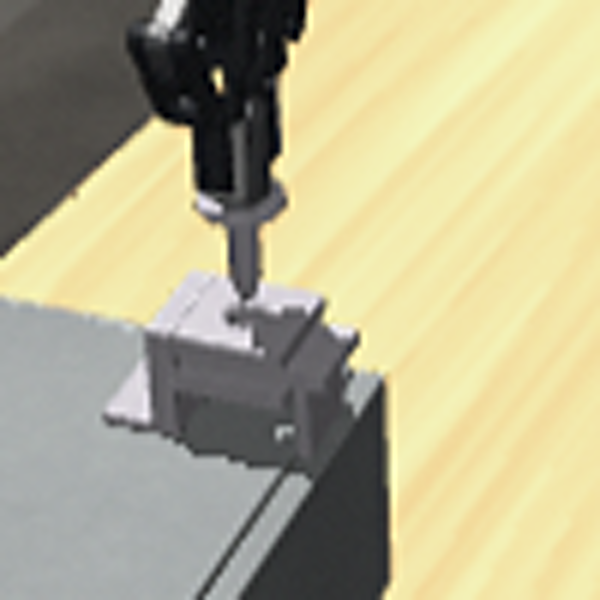

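The crop shows the pin tip at (245,298), just above the hole at (238,315). The drawer front is flush and shut. I'll lower it slowly.

send_rows([
  [[0,0.001,-0.004,0,0,0,-0.8],[0,0,-0.004,0,0,0,-0.8],[0,0,-0.003,0,0,0,-0.8],[0,0,-0.003,0,0,0,-0.8],[0,0,0,0,0,0,-0.8]],
])

```text
clock: 12.1
eef_pos: [664.3, 28.9, 251.4]
tcp_rot: [-3.142, 0.001, 0.074]
contact_force: [0.9, -0.1, -1.7]
opening: 0.297
grasp_force: 39.9
```

send_rows([
  [[0,0,-0.003,0,0,0,-0.8],[0,0,-0.003,0,0,0,-0.8],[0,0,-0.003,0,0,0,-0.8],[0,0,0,0,0,0,-0.8]],
])

```text
clock: 12.5
eef_pos: [664.3, 28.9, 242.5]
tcp_rot: [-3.142, 0.001, 0.074]
contact_force: [-0.2, 0.8, -1.5]
opening: 0.293
grasp_force: 39.9
```

send_rows([
  [[0,0,-0.003,0,0,0,-0.8],[0,0,-0.003,0,0,0,-0.8],[0,0,-0.003,0,0,0,-0.8],[0,0,-0.003,0,0,0,-0.8],[0,0,0,0,0,0,-0.8]],
])

```text
clock: 13.0
eef_pos: [664.3, 28.9, 230.5]
tcp_rot: [-3.142, 0.001, 0.074]
contact_force: [0.5, -0.4, -1.8]
opening: 0.291
grasp_force: 39.9
```

send_rows([
  [[0,0,-0.003,0,0,0,-0.8],[0,0,-0.003,0,0,0,-0.8],[0,0,-0.003,0,0,0,-0.8],[0,0,-0.003,0,0,0,-0.8],[0,0,0,0,0,0,-0.8]],
])

```text
clock: 13.5
eef_pos: [664.3, 28.9, 218.5]
tcp_rot: [-3.142, 0.001, 0.074]
contact_force: [-0.2, 0.1, -0.9]
opening: 0.288
grasp_force: 39.9
```

send_rows([
  [[0,0,-0.002,0,0,0,-0.8],[0,0,-0.002,0,0,0,-0.8],[0,0,-0.001,0,0,0,-0.8],[0,0,0,0,0,0,-0.8]],
])

```text
clock: 13.9
eef_pos: [664.5, 29.0, 213.9]
tcp_rot: [-3.142, 0.0, 0.074]
contact_force: [-1.1, -0.3, -1.3]
opening: 0.29
grasp_force: 39.9
```

send_rows([
  [[0,0,-0.001,0,0,0,-0.8],[0,0,0,0,0,0,-0.8]],
])

```text
clock: 14.1
eef_pos: [664.6, 29.0, 213.0]
tcp_rot: [-3.142, 0.0, 0.074]
contact_force: [-0.6, -0.2, -0.4]
opening: 0.292
grasp_force: 39.9
```

send_rows([
  [[0,0,-0.001,0,0,0,-0.8],[0,0,0,0,0,0,-0.8]],
])

```text
clock: 14.3
eef_pos: [664.6, 29.0, 212.9]
tcp_rot: [3.142, -0.0, 0.074]
contact_force: [-3.0, -0.8, 4.8]
opening: 0.294
grasp_force: 40.5
```

send_rows([
  [[0,0,-0.0005,0,0,0,-0.8],[0,0,0,0,0,0,-0.8]],
])

```text
clock: 14.5
eef_pos: [664.7, 29.0, 212.8]
tcp_rot: [-3.142, -0.001, 0.074]
contact_force: [-4.3, 0.2, 7.7]
opening: 0.291
grasp_force: 40.7
```

Collar contact. Now I'll release, partly opening first, and retreat upward.

send_rows([
  [[0,0,0.0015,0,0,0,-0.3],[0,0,0,0,0,0,0],[0,0,0,0,0,0,0.5],[0,0,0,0,0,0,1],[0,0,0,0,0,0,1],[0,0,0,0,0,0,1],[0,0,0,0,0,0,1]],
])

```text
clock: 15.2
eef_pos: [664.6, 29.0, 213.0]
tcp_rot: [-3.142, 0.0, 0.074]
contact_force: [-0.2, -0.5, 0.4]
opening: 0.998
grasp_force: 0.0
```

send_rows([
  [[0,0,0.01,0,0,0,1],[0,0,0.03,0,0,0,1],[0,0,0.04,0,0,0,1],[0,0,0.03,0,0,0,1],[-0.04,-0.03,0,0,0,0,1],[-0.045,-0.02,0,0,0,0,1],[-0.045,0,0,0,0,0,1],[0,0,0,0,0,0,1],[0,0,0,0,0,0,1]],
])

```text
clock: 16.1
eef_pos: [534.4, -21.1, 324.4]
tcp_rot: [3.141, -0.002, 0.073]
contact_force: [0.2, 0.4, 1.1]
opening: 1.0
grasp_force: 0.0
```

```bash
python3 - <<'E'
from h import *
s=sense();print(s['eef_pos'],s['contact_force'],s['opening'])
b=snap('side','side4');w=snap('wrist','w4')
B=cv2.resize(b['img'][130:280,170:320],(400,400))[:,:,::-1]
W=cv2.resize(w['img'],(400,300))[:,:,::-1]; W=np.vstack([W,np.zeros((100,400,3),np.uint8)])
cv2.imwrite('pics/c7.png',np.hstack([B,W]))
E
```

```text
[534.42136322 -21.1486155  324.44810033] [0.22465358 0.41078709 1.11736412] 0.9999159693061928
```

View pics/c7.png

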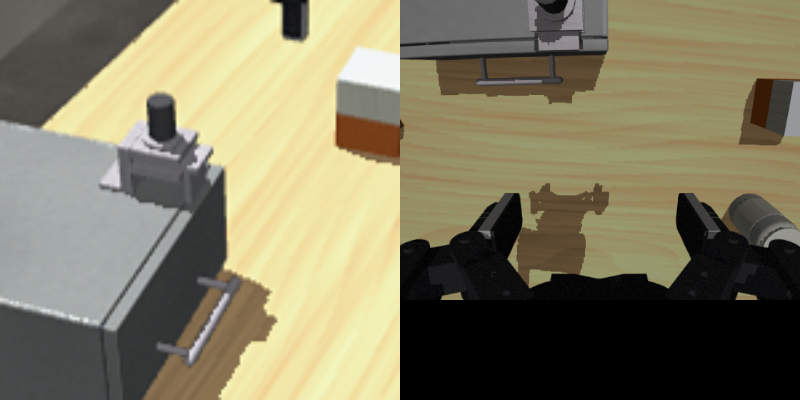

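The side crop shows the drawer shut and the pin upright with its collar flat on the fork at (162,140). The gripper is clear and the carton and can have not moved.

```bash
python3 -c "
from rig import sign_off; print(sign_off())"
```

```text
the job is handed in; nothing more can be done
None
```

The drawer is shut past its catch, the pin from the block is down through the fork and lug with its collar on the fork, and the job was handed in at about 16 s with the gripper clear; I never moved the carton, can or bin.

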